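# Seat the drive sled and throw its locking lever

### The job

In one of the two drive docks the sled still sticks out towards you and the locking lever leans outward. With the fingertips push that sled fully home against the connector block, then push that dock's lever over past its centre so that it snaps into the locked position over the sled. Do not pick anything up or lift the sled, and leave the other dock and everything else on the bench as they are.

Things in the scene. Friction and masses are not known exactly. Their poses are not given: they have to be found in the camera images.
- dock_a: The dock to work on, left or right of dock_b, screwed down. Grey base 150 (x) x 108 (y) x 10 mm; origin under its centre, on the bench; x points into the dock (away from the robot, yaw within 0.3 rad), z up. Its sled sticks out and its lever leans outward. Two rails 80 apart, tops 24 above the bench, guide the sled; bay floor 10 above the bench, near end open.
- dock_a_stop (a point): where the sled comes home: centre of the inner face of dock_a's connector block, in dock_a's frame at x +45, y 0, z 22 mm. The block is 30 deep, 108 wide, its top 50 above the bench.
- sled_a: The sled to push in: loose steel box 120 (x) x 76 (y) x 24 mm, 0.2 to 0.45 kg, origin under its centre, axes as the dock's. Home: far end on the connector block, origin at x = -15 mm in dock_a's frame, near end flush with the base's near edge (x = -75). It starts 18 to 38 mm out and slides with friction (1 to 6 N), no spring.
- sled_a_end (a point): centre of the flat near end face of sled_a (76 mm wide, 24 high), 22 mm above the bench; pushed along the dock's +x it seats the sled
- lever_a (a joint): The lever to flip, on dock_a: steel rod 10 mm thick with a black ball knob 24 across, centre 85 from the pivot; the pivot axis is the dock's x. 0 rad: unlocked, leaning 0.6 from vertical to the dock's +y (outward). 1.2: locked, leaning 0.6 to -y, its short foot 4 mm above the sled. A spring snaps it to the nearer stop from upright (0.6); up to 3 N at the knob starts it. Starts at 0.
- lever_a_knob (a point): centre of lever_a's ball knob (24 mm across), moving with it: from the pivot it is 48 out (dock +y) and 70 up when unlocked, 85 up when upright, 48 in (dock -y) and 70 up when locked; so 114, 129 and 114 above the bench.
- lever_a_pivot (a point): the fixed pivot of lever_a, in dock_a's frame at x +10, y +47, z 44 mm, on its left side
- dock_b: The other dock, of the same make and size as dock_a: its sled is already home and locked. Leave it alone.
- sled_b: The other sled, same size as sled_a, already home in dock_b. Leave it alone.
- lever_b (a joint): Lever of dock_b: steel rod 10 mm thick with a black ball knob 24 across, centre 85 from the pivot; the pivot axis is the dock's x. 0 rad: unlocked, leaning 0.6 from vertical to the dock's +y (outward). 1.2: locked, leaning 0.6 to -y, its short foot 4 mm above the sled. A spring snaps it to the nearer stop from upright (0.6); up to 3 N at the knob starts it. Starts at 1.2 (locked) and must stay so.
- lever_b_knob (a point): centre of lever_b's ball knob (24 mm across), moving with it: from the pivot it is 48 out (dock +y) and 70 up when unlocked, 85 up when upright, 48 in (dock -y) and 70 up when locked; so 114, 129 and 114 above the bench.
- mouse: bystander: a grey computer mouse, 100 x 56 x 30; origin at its underside, leave where it is
- screw_jar: bystander: a glass jar with steel cap, 40 across, 42 high; origin at its underside, leave where it is
- screwdriver: bystander: a loose screwdriver lying flat; origin at its underside, leave where it is
- pen_mug: bystander: a white mug of pens, 76 across, 140 high with the pens; origin at its underside, leave where it is
- tape_roll: bystander: a roll of clear tape lying flat, 84 across, 20 high; origin at its underside, leave where it is
- bare_ssd: bystander: a bare flat drive without a sled, 100 x 70 x 8; origin at its underside, leave where it is
- parts_tin: bystander: a three-compartment tray, 90 x 130 x 30; origin at its underside, leave where it is
Mind the look-alikes: they are no part of the job. Leave any orange look-alike of the dock_a alone. What is shaped like the sled_a but yellow is not meant.

How it is judged:
On the way, in this order (a step that is already met when the one before it is completed fails the run):
1. sled_a is fully home while its lever is still unlocked (x of sled_a in the frame of dock_a above -0.0175 m and z of sled_a in the frame of dock_a below 0.014 m and value of joint lever_a below 0.4 rad), for 0.2 s.
2. lever_a has snapped over to the locked stop (value of joint lever_a above 1.1 rad), for 0.2 s.
At the end, for the whole second after the job is handed in: sled_a home in dock_a (within 2.5 mm of the connector block), flat and at rest; lever_a at its locked stop (above 1.1 rad); dock_b's sled still home (within 3.5 mm) and its lever still locked; every bystander within 30 mm of where it stood (x of sled_a in the frame of dock_a above -0.0175 m and z of sled_a in the frame of dock_a below 0.014 m and angle between sled_a's own z axis and vertical below 0.05 rad and linear speed of sled_a below 0.01 m/s and value of joint each of lever_a, lever_b above 1.1 rad and x of sled_b in the frame of dock_b above -0.0185 m and distance of each of mouse, screw_jar, screwdriver, pen_mug, tape_roll, bare_ssd, parts_tin from where it was at the start of the episode below 0.03 m); the robot touches nothing.
It fails at once if sled_a is lifted more than 12 mm or tipped (z of sled_a in the frame of dock_a above 0.022 m or angle between sled_a's own z axis and vertical above 0.2 rad).
It fails at once if the other dock is disturbed: its lever pushed past centre towards unlocked, or its sled moved more than 8 mm (value of joint lever_b below 0.6 rad or distance of sled_b from where it was at the start of the episode above 0.008 m).
It fails at once if a bystander is moved more than 30 mm or lifted (distance of any of mouse, screw_jar, screwdriver, pen_mug, tape_roll, bare_ssd, parts_tin from where it was at the start of the episode above 0.03 m).
It also fails if it takes over 40 s, if anything falls off the work surface, if the arm or the gripper's body presses on something with over 40 N, if the wrist force passes 120 N, or if a joint passes its speed limit or range.

### The arm

A 7-joint arm with a two-finger parallel gripper is mounted at the origin on the work surface. World frame = base frame: x ahead of the robot, y to its left, z up, the work surface at z = 0. Lengths are in m, angles in rad, forces in N, time in s.
With the tool pointing down it reaches from about 0.425 to 0.825 m from the base axis. Payload 3.6 kg.
Tool frame: the origin (TCP) lies on the centre line of the jaws, within the pads' length; the fingertips stand 25 mm ahead of it and the grasp point (between the pads) lies 6 mm ahead of it (manip.tip_extent is the z of the fingertips in the tool frame, in m); z points along the fingers, y is the direction in which the jaws open and shut (so a half turn about z gives the same grasp; the last joint's range is limited). The gripper opens to 85 mm and grips with 20 to 120 N. Pads are 22 mm wide; open, the fingers measure 114 mm over their backs; the gripper's body (76 mm by 85 mm) begins 54 mm behind the grasp point. The pads swing forward as they close: fully open they stand 13 mm farther back than shut.
Start: joints at [-1.238, 0.615, -0.013, 1.423, 0.008, 1.103, -0.04], TCP at [0.229, 0.608, 0.256] pointing down, gripper open.
Joint ranges: [-3.12, 3.12], [-0.3, 2.06], [-1.34, 1.32], [0.26, 2.42], [-1.36, 4.5], [0.01, 1.98], [-2.84, 2.84]. Speed limits (rad/s): [2.79, 2.79, 3.14, 3.14, 3.14, 3.14, 3.14].

### API

Orientations are given as a rotation vector (axis times angle).
In Python, from cell import get_state, eyes, job, manip gives the robot as it stands.
- The arm moves only by the tool move_arm, never from a script. Its argument "commands" is a list that holds one entry, the list of rows, each a list of 7 numbers: the turn, a rotation vector about the tool's x, y, z in degrees, then the shift along the tool's x, y, z in mm, then the closure in counts, from 0 (fully open) to 255 (shut). In form: [[[wx, wy, wz, dx, dy, dz, grip], ...]]. A call has 1 to 20 rows; each row is the pose to reach, as a shift and turn from the pose commanded when the call began, along the tool's axes at that moment; what a row does not reach only later rows make up. A row lasts 1/10 s, in which the tool goes at most 50 mm and 8.59 degrees, less where a joint would pass 70% of its speed; a pose out of reach is approached as far as the arm can. A call with a gripper value outside its range is refused whole. The fingers move at their own pace and stop on an object; "newtons" is the grip in N (left out, the last holds). Time passes only in rows, so rows that repeat a pose let the fingers close. It gives the time, the measured TCP pose, the force and the opening at its end, in the units of the state.
- get_state(): the state, without advancing time (a new reading comes with each control period).
- eyes.snapshot(name): name is "scene" or "top" or "wrist"; returns a dict with "img" (384x512x3 uint8, blue, green, red), "K" (3x3 intrinsics, pixels), "world_to_cam" (4x4, takes a point from world to camera coordinates). Camera axes: x right, y down, z forward; pixel columns grow to the right and rows downward; lengths in m; the calibration is good to about 2 mm. A picture is of the moment at which its call begins. There is no depth.
- job.finish_job(): hands the job in, once; it reports no verdict.
Trained networks look in a picture, given as the dict that the camera call returned (one of the last four; its "shot" number tells which), for a name from the list of things; names that differ only in an ending like _2 or _b are one class to them, and where a whole thing is asked for, a point or a joint stands for the part that bears it (a point fixed in the world has none). Each returns a list of dicts, best first, with "conf" (0 to 1); they miss things now and then, are a little off and sometimes report something else, mostly with a low value. They report only what shows in the picture. A call takes as long as a camera call. They do not tell look-alikes from the thing itself.
- eyes.find_in(picture, name): "extent" ([left, top, right, bottom] in pixels, round what is visible of it).
- eyes.silhouettes(picture, name): "mask" (384x512 bool, what is visible of it) and "extent" ([left, top, right, bottom] in pixels, round what is visible of it).
The state is a dict: "time_s": time; "joints": joint angles; "dq": joint speeds; "tau": joint torques, N m; "eef_pos": TCP position; "eef_rot": TCP orientation; "force": force on the tool from outside, world axes, zero at the start; "wrist_torque": the same for the moment, N m; "finger_gap": finger opening in m.
Only numpy, scipy, OpenCV 4.12 (cv2) and the standard library are available. Lean on these libraries where they do the work, as an engineer would, in place of code of your own. Each camera call takes 0.05 s, during which the arm holds its last target. There are 200 camera calls.

## Working session

There is one attempt and no reset: what is moved stays moved. The work goes in short steps, Python scripts to look and compute and a tool call to move; the robot and the scene stay as the last step left them, time stands still between calls to the robot, and variables do not carry over. Pictures are saved under pics/ and viewed, about 8 in all and at most 12, crops included, and the job is handed in when it is done.

Besides the shell and the picture viewer there is one more tool, called after "Emit:" as name(argument=value, ...) on one line, values as JSON. move_arm: Moves the arm, as the interface text tells. Its arguments: {"type":"object","properties":{"commands":{"type":"array","items":{"type":"array","items":{"type":"array","items":{"type":"number"}}}},"newtons":{"type":"number"}},"required":["commands"]}

```bash
mkdir -p pics; ls; cat > h.py <<'E'
import numpy as np, cv2
from cell import get_state, eyes, job, manip
def ray(p,px):
    Ti=np.linalg.inv(p["world_to_cam"]); d=Ti[:3,:3]@np.linalg.inv(p["K"])@[px[0],px[1],1]; return Ti[:3,3],d
def atz(p,px,z):
    o,d=ray(p,px); return o+d*(z-o[2])/d[2]
def proj(p,X):
    X=np.atleast_2d(X); c=(p["world_to_cam"][:3,:3]@X.T).T+p["world_to_cam"][:3,3]; u=(p["K"]@c.T).T; return u[:,:2]/u[:,2:]
E
python3 - <<'E'
from h import *
s=get_state(); print(s["time_s"],s["eef_pos"],s["eef_rot"],manip.tip_extent)
ims=[]
for n in("scene","top"):
    p=eyes.snapshot(n); im=p["img"].copy()
    cv2.imwrite(f"pics/{n}0.png",cv2.resize(im,(800,600),interpolation=cv2.INTER_CUBIC))
    for k in("dock_a","sled_a","lever_a","lever_a_knob"):
        for r in eyes.find_in(p,k)[:4]:
            e=np.array(r["extent"]); print(n,k,round(r["conf"],2),e.round(), atz(p,[(e[0]+e[2])/2,(e[1]+e[3])/2],.03).round(3))
E
```

```text
pics
0.0 [0.22861391 0.60772819 0.25515222] [-0.56201038 -3.09047733  0.00391985] 0.025
scene dock_a 0.9 [214.  90. 269. 148.] [0.312 0.241 0.03 ]
scene dock_a 0.78 [195. 220. 258. 286.] [ 0.634 -0.122  0.03 ]
scene dock_a 0.6 [264. 145. 333. 212.] [0.607 0.189 0.03 ]
scene sled_a 0.92 [265. 282. 320. 347.] [ 0.855 -0.118  0.03 ]
scene sled_a 0.85 [199. 221. 247. 269.] [ 0.612 -0.113  0.03 ]
scene sled_a 0.74 [262. 158. 312. 196.] [0.58  0.169 0.03 ]
scene sled_a 0.54 [310. 144. 330. 176.] [0.606 0.291 0.03 ]
scene lever_a 0.74 [310. 144. 331. 177.] [0.61  0.291 0.03 ]
scene lever_a 0.71 [113. 292. 177. 360.] [ 0.638 -0.372  0.03 ]
scene lever_a 0.56 [251.  88. 270. 115.] [0.294 0.352 0.03 ]
scene lever_a_knob 0.53 [311. 144. 333. 176.] [0.611 0.296 0.03 ]
top dock_a 0.8 [287. 148. 339. 211.] [ 0.633 -0.121  0.03 ]
top dock_a 0.62 [167. 157. 230. 215.] [0.617 0.198 0.03 ]
top dock_a 0.57 [141. 266. 210. 326.] [0.321 0.257 0.03 ]
top sled_a 0.97 [196. 180. 223. 224.] [0.572 0.167 0.03 ]
top sled_a 0.83 [296. 162. 327. 214.] [ 0.607 -0.116  0.03 ]
top sled_a 0.79 [281.  88. 331. 124.] [ 0.847 -0.109  0.03 ]
top lever_a 0.75 [296. 166. 324. 177.] [ 0.655 -0.112  0.03 ]
top lever_a 0.55 [164. 172. 194. 183.] [0.644 0.253 0.03 ]
top lever_a 0.53 [138. 285. 174. 297.] [0.333 0.31  0.03 ]
top lever_a 0.22 [194. 178. 225. 226.] [0.573 0.168 0.03 ]
top lever_a_knob 0.67 [162. 171. 196. 181.] [0.647 0.253 0.03 ]
top lever_a_knob 0.54 [140. 286. 174. 300.] [0.33  0.306 0.03 ]
```

View pics/scene0.png

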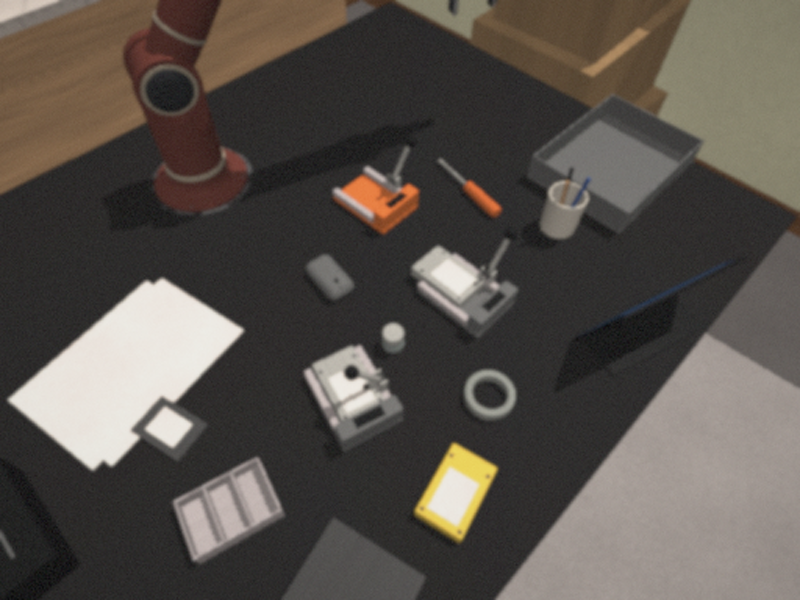

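View pics/top0.png

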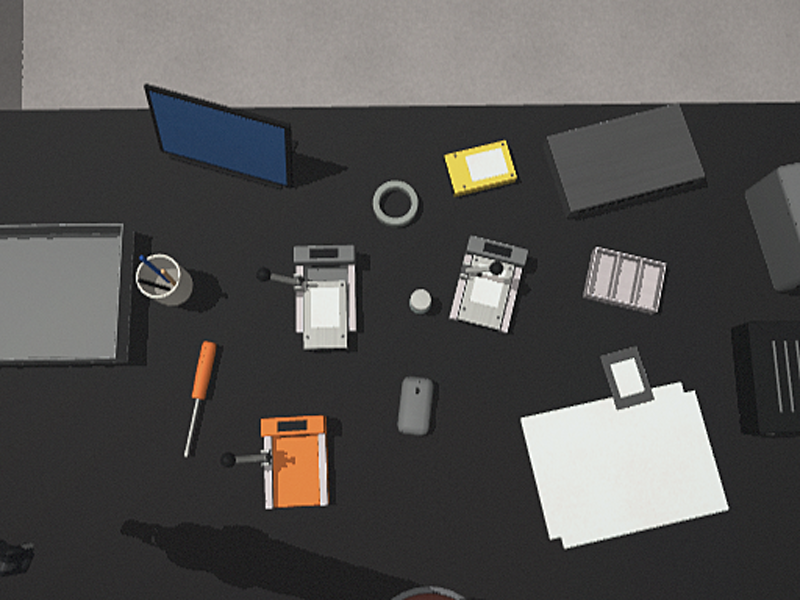

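The scene holds these docks, with pixels from the top view at 800 wide:
- Grey dock at (325,295): sled out and lever leaning left. This one fits dock_a.
- Grey dock at (490,285): sled home and locked, so dock_b.
- Orange dock at (295,460): the look-alike.
- Yellow sled at (480,167): also a look-alike.

Next I'll confirm dock_a with an enlarged crop.

```bash
python3 - <<'E'
from h import *
p=eyes.snapshot("top"); im=p["img"]
x0,y0,w,h=155,145,80,90
c=cv2.resize(im[y0:y0+h,x0:x0+w],None,fx=6.5,fy=6.5,interpolation=cv2.INTER_CUBIC)
for i in range(0,w,10): cv2.putText(c,str(x0+i),(int((i+.5)*6.5),10),0,.35,(0,255,255)); cv2.line(c,(int((i+.5)*6.5),12),(int((i+.5)*6.5),18),(0,255,255))
for i in range(0,h,10): cv2.putText(c,str(y0+i),(0,int((i+.5)*6.5)+4),0,.35,(0,255,255))
cv2.imwrite("pics/crop1.png",c)
for k in("dock_a","sled_a","lever_a"):
    for r in eyes.silhouettes(p,k)[:3]:
        m=r["mask"].astype(np.uint8); cs=max(cv2.findContours(m,0,2)[0],key=cv2.contourArea); print(k,round(r["conf"],2),np.array(r["extent"]).round(),cv2.boxPoints(cv2.minAreaRect(cs)).round(1).tolist())
E
```

```text
dock_a 0.71 [164. 156. 229. 212.] [[163.60000610351562, 157.60000610351562], [226.89999389648438, 156.1999969482422], [228.10000610351562, 210.1999969482422], [164.8000030517578, 211.60000610351562]]
dock_a 0.6 [139. 264. 212. 327.] [[139.5, 268.5], [208.89999389648438, 264.6000061035156], [212.1999969482422, 321.79998779296875], [142.8000030517578, 325.70001220703125]]
dock_a 0.58 [289. 150. 338. 211.] [[285.1000061035156, 202.3000030517578], [299.1000061035156, 149.1999969482422], [337.70001220703125, 159.39999389648438], [323.79998779296875, 212.5]]
sled_a 0.93 [193. 180. 224. 225.] [[193.0, 179.0], [222.0, 179.0], [222.0, 223.0], [193.0, 223.0]]
sled_a 0.87 [282.  89. 332. 122.] [[282.1000061035156, 98.19999694824219], [324.20001220703125, 87.69999694824219], [331.1000061035156, 115.19999694824219], [288.8999938964844, 125.80000305175781]]
sled_a 0.61 [295. 164. 327. 212.] [[292.3999938964844, 204.39999389648438], [302.79998779296875, 162.6999969482422], [329.20001220703125, 169.3000030517578], [318.79998779296875, 210.89999389648438]]
lever_a 0.65 [139. 287. 175. 296.] [[141.0, 289.0], [173.0, 289.0], [173.0, 298.0], [141.0, 298.0]]
lever_a 0.62 [296. 167. 322. 176.] [[295.6000061035156, 168.6999969482422], [320.70001220703125, 166.60000610351562], [321.3999938964844, 174.8000030517578], [296.29998779296875, 176.89999389648438]]
lever_a 0.57 [164. 172. 194. 182.] [[164.1999969482422, 177.6999969482422], [165.5, 170.39999389648438], [194.60000610351562, 175.6999969482422], [193.3000030517578, 183.0]]
```

View pics/crop1.png

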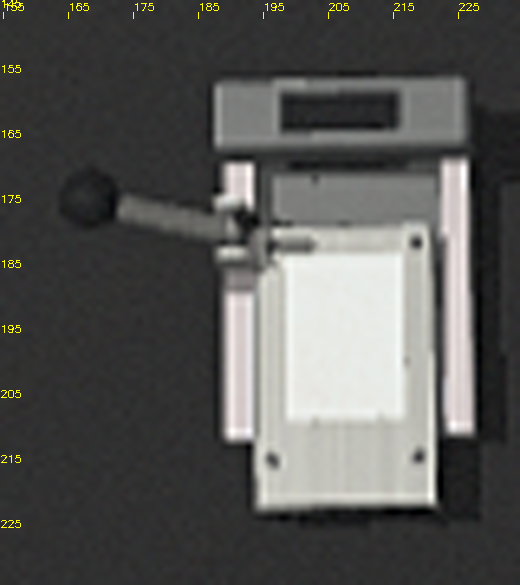

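```bash
python3 - <<'E'
from h import *
from scipy.optimize import least_squares
p=eyes.snapshot("top")
f=lambda x,y:np.array([155+x/6.5-.5,145+y/6.5-.5])
obs=[((75,54,50),(214,82)),((75,-54,50),(466,77)),((45,54,50),(216,150)),((45,-54,50),(468,146))]
sl=[(436,505),(256,509)]  # right, left near top corners
kn=f(88,197)
def D(q,X): X=np.array(X)/1000; c,s=np.cos(q[2]),np.sin(q[2]); return np.array([q[0]+c*X[0]-s*X[1],q[1]+s*X[0]+c*X[1],X[2]])
def r(q):
    e=[proj(p,D(q,X))[0]-f(*u) for X,u in obs]
    e+=[proj(p,D(q,(q[3],-38,34)))[0]-f(*sl[0]),proj(p,D(q,(q[3],38,34)))[0]-f(*sl[1]),proj(p,D(q,(10,95,114)))[0]-kn]
    return np.ravel(e)
S=least_squares(r,[.62,.19,0,-95]); q=S.x; print(q,np.round(S.fun,2))
print("sled end",D(q,(q[3],0,22)),"home end",D(q,(-75,0,22)),"knob",D(q,(10,95,114)),"locked",D(q,(10,-1,114)))
print("pen_mug etc");
for k in("pen_mug","screw_jar","mouse","screwdriver"):
    for t in eyes.find_in(p,k)[:2]: e=t["extent"]; print(k,round(t["conf"],2),[atz(p,u,.03)[:2].round(3) for u in(e[:2],e[2:])])
# scene check
s=eyes.snapshot("scene"); im=cv2.resize(s["img"][125:225,250:350],None,fx=6,fy=6,interpolation=cv2.INTER_CUBIC)
def dr(Ps,col):
    u=((proj(s,np.array([D(q,P) for P in Ps]))-[250,125]+.5)*6).astype(int); cv2.polylines(im,[u],True,col,1)
dr([(75,54,50),(75,-54,50),(45,-54,50),(45,54,50)],(0,255,0)); dr([(-75,54,0),(-75,-54,0),(75,-54,0)],(255,255,0))
dr([(q[3],38,34),(q[3],-38,34),(q[3]+120,-38,34),(q[3]+120,38,34)],(0,0,255)); dr([(10,47,44),(10,95,114)],(255,0,255))
cv2.imwrite("pics/ov.png",im); st=get_state(); print(st["joints"],st["eef_rot"])
E
```

```text
[ 6.21160338e-01  1.72677284e-01  4.74474832e-03 -1.06504222e+02] [-0.   -0.16  0.28 -0.08 -0.38 -0.06  0.07 -0.15 -0.05  0.03 -0.22 -0.03
  0.28  0.42]
sled end [0.51465731 0.17217195 0.022     ] home end [0.54616118 0.17232143 0.022     ] knob [0.63070948 0.26772366 0.114     ] locked [0.63116497 0.17172474 0.114     ]
pen_mug etc
pen_mug 0.56 [array([0.687, 0.505]), array([0.593, 0.405])]
pen_mug 0.32 [array([ 0.673, -0.073]), array([ 0.539, -0.153])]
screw_jar 0.58 [array([0.623, 0.021]), array([ 0.576, -0.011])]
screw_jar 0.54 [array([ 0.677, -0.072]), array([ 0.543, -0.154])]
mouse 0.6 [array([0.455, 0.04 ]), array([ 0.355, -0.014])]
screwdriver 0.9 [array([0.531, 0.413]), array([0.342, 0.355])]
[-1.23750373  0.61488922 -0.01263053  1.42337271  0.00810164  1.10339781
 -0.04041741] [-5.62029759e-01 -3.09085434e+00  1.33711229e-05]
```

View pics/ov.png

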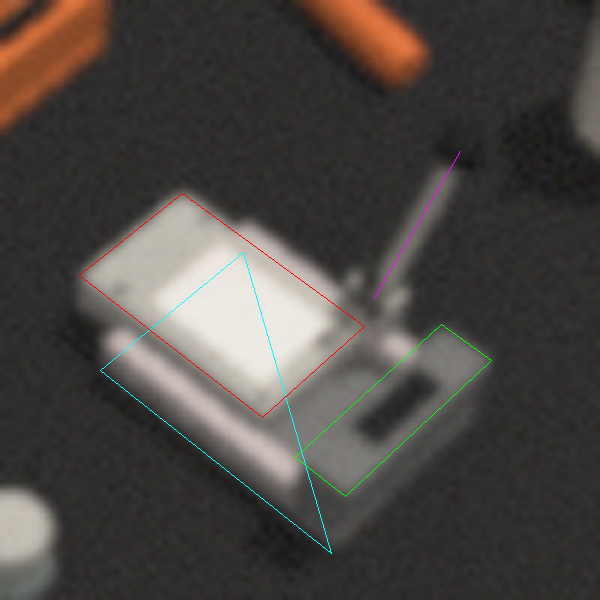

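The crop confirms it: grey dock, knob at crop (88,197), sled protruding, and the overlay matches in both views. From the fit, the sled end is at x=0.515, it has 31.5 mm to go, and the dock yaw is about 0. Next I'll shut the fingers and move to a point in front of the sled.

Emit:
move_arm(commands=[[[0,0,-2,-15,-12,0,255],[0,0,-4,-40,-33,0,255],[0,0,-6,-70,-58,0,255],[0,0,-9,-105,-88,0,255],[0,0,-11,-140,-117,0,255],[0,0,-13,-175,-146,0,255],[0,0,-15,-210,-175,0,255],[0,0,-17,-245,-205,10,255],[0,0,-19,-280,-234,20,255],[0,0,-20.9,-315,-263,40,255],[0,0,-20.9,-345,-288,60,255],[0,0,-20.9,-365,-305,80,255],[0,0,-20.9,-378,-316,100,255],[0,0,-20.9,-384,-321,120,255],[0,0,-20.9,-384,-321,125,255],[0,0,-20.9,-384,-321,125,255]]], newtons=60)

```text
time_s: 2.6
eef_pos: [0.4748, 0.1731, 0.1309]
eef_rot: [0.008, -3.14, 0.0]
force: [0.2, -0.3, 0.1]
finger_gap: 0.0001
```

Emit:
move_arm(commands=[[[0,0,0,0,-1,25,255],[0,0,0,0,-1,55,255],[0,0,0,0,-1,78,255],[0,0,0,0,-1,85,255],[0,0,0,-8,-1,85,255],[0,0,0,-18,-1,85,255],[0,0,0,-24,-1,85,255],[0,0,0,-29,-1,85,255],[0,0,0,-33,-1,85,255],[0,0,0,-37,-1,85,255],[0,0,0,-41,-1,85,255],[0,0,0,-45,-1,85,255],[0,0,0,-49,-1,85,255],[0,0,0,-52,-1,85,255],[0,0,0,-55,-1,85,255],[0,0,0,-57,-1,85,255],[0,0,0,-57,-1,85,255]]])

```text
time_s: 4.3
eef_pos: [0.5332, 0.1719, 0.0463]
eef_rot: [-0.007, 3.14, 0.0]
force: [-2.7, -0.0, 1.8]
finger_gap: -0.0
```

Emit:
move_arm(commands=[[[0,0,0,-1,0,0,255],[0,0,0,-2,0,0,255],[0,0,0,-3,0,0,255],[0,0,0,-3,0,0,255]]])

```text
time_s: 4.7
eef_pos: [0.536, 0.172, 0.0462]
eef_rot: [-0.008, 3.14, 0.0]
force: [-2.6, 0.1, -0.2]
finger_gap: 0.0
```

Emit:
move_arm(commands=[[[0,0,0,-1,0,0,255],[0,0,0,-2,0,0,255],[0,0,0,-2,0,0,255]]])

```text
time_s: 5.0
eef_pos: [0.5364, 0.172, 0.0463]
eef_rot: [0.008, -3.14, 0.001]
force: [-5.5, 0.8, 3.8]
finger_gap: 0.0002
```

Emit:
move_arm(commands=[[[0,0,0,-1,0,0,255],[0,0,0,-2,0,0,255],[0,0,0,-2,0,0,255],[0,0,0,-2,0,0,255]]])

```text
time_s: 5.4
eef_pos: [0.5365, 0.172, 0.0462]
eef_rot: [0.009, -3.136, 0.002]
force: [-7.6, -0.4, 6.1]
finger_gap: -0.0
```

```bash
python3 - <<'E'
from h import *
p=eyes.snapshot("top"); x0,y0,w,h=155,145,80,90
cv2.imwrite("pics/crop2.png",cv2.resize(p["img"][y0:y0+h,x0:x0+w],None,fx=6.5,fy=6.5,interpolation=cv2.INTER_CUBIC))
E
```

```text
(no output)
```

View pics/crop2.png

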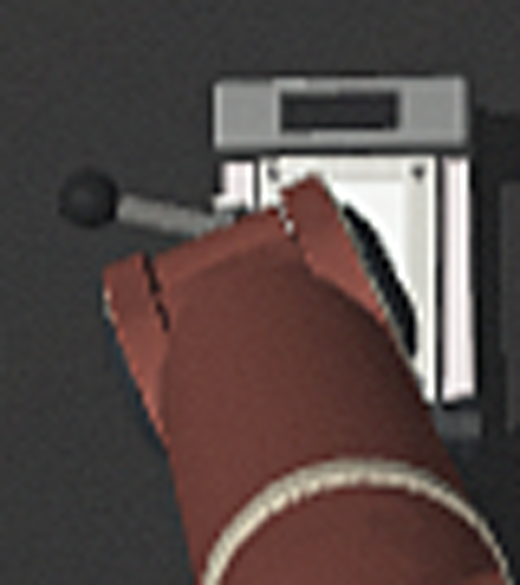

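The sled stopped dead at x=0.5365 while the push force rose to 8 N. The crop shows its far edge at row ~157 against the block, and the lever still unlocked (knob at (88,197)). Next I'll retreat, rise and go outside the knob.

Emit:
move_arm(commands=[[[0,0,0,10,0,0,255],[0,0,0,30,0,0,255],[0,0,0,35,0,-20,255],[0,0,0,35,0,-60,255],[0,0,0,35,5,-100,255],[0,0,0,30,20,-140,255],[0,0,0,10,45,-165,255],[0,0,0,-15,75,-174,255],[0,0,0,-40,105,-174,255],[0,0,0,-65,130,-174,255],[0,0,0,-84,144,-174,255],[0,0,0,-92,150,-165,255],[0,0,0,-92,150,-140,255],[0,0,0,-92,150,-110,255],[0,0,0,-92,150,-90,255],[0,0,0,-92,150,-82,255],[0,0,0,-92,150,-82,255]]])

```text
time_s: 7.15
eef_pos: [0.6301, 0.3214, 0.1267]
eef_rot: [0.007, -3.14, 0.003]
force: [-0.9, -0.4, 0.4]
finger_gap: -0.0002
```

```bash
python3 - <<'E'
from h import *
p=eyes.snapshot("scene"); x0,y0,w,h=235,95,140,120
cv2.imwrite("pics/crop3.png",cv2.resize(p["img"][y0:y0+h,x0:x0+w],None,fx=5,fy=5,interpolation=cv2.INTER_CUBIC))
E
```

```text
(no output)
```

View pics/crop3.png

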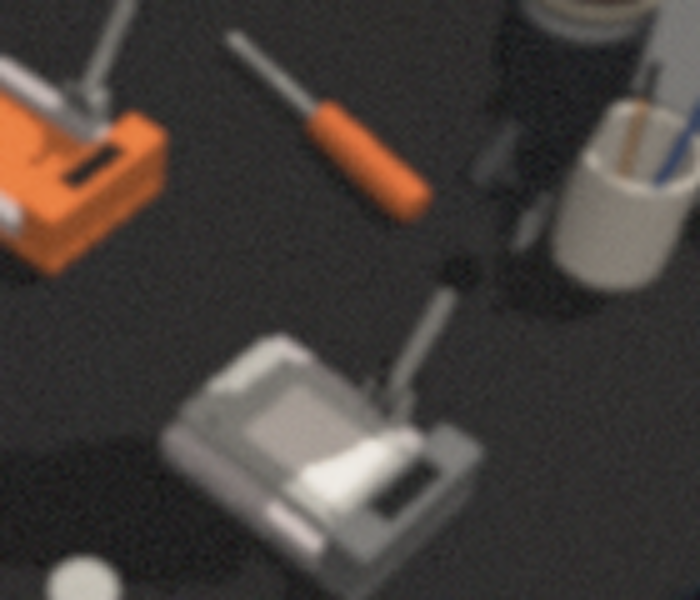

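The crop shows the sled home, with its far end on the block. The lever is unlocked with its knob at (460,272), and the fingertips are at (525,230), just outside it and clear of the mug. Now I'll push the knob over towards -y.

Emit:
move_arm(commands=[[[0,0,0,0,-10,0,255],[0,0,0,0,-20,0,255],[0,0,0,0,-26,0,255],[0,0,0,0,-32,0,255],[0,0,0,0,-38,0,255],[0,0,0,0,-44,0,255],[0,0,0,0,-50,0,255],[0,0,0,0,-56,0,255],[0,0,0,0,-62,0,255],[0,0,0,0,-68,0,255],[0,0,0,0,-74,0,255],[0,0,0,0,-80,0,255],[0,0,0,0,-86,0,255],[0,0,0,0,-90,0,255],[0,0,0,0,-90,0,255]]])

```text
time_s: 8.7
eef_pos: [0.631, 0.2305, 0.1277]
eef_rot: [0.005, -3.141, 0.003]
force: [0.2, 1.2, 0.1]
finger_gap: 0.0
```

Emit:
move_arm(commands=[[[0,0,0,0,-5,0,255],[0,0,0,0,-10,0,255],[0,0,0,0,-10,0,255],[0,0,0,0,10,0,255],[0,0,0,0,40,0,255],[0,0,0,0,70,0,255],[0,0,0,0,85,-20,255],[0,0,0,0,90,-60,255],[0,0,0,20,95,-100,255],[0,0,0,60,105,-120,255],[0,0,0,100,115,-120,255],[0,0,0,140,125,-120,255],[0,0,0,160,130,-120,255],[0,0,0,160,130,-120,255]]])

```text
time_s: 10.1
eef_pos: [0.4652, 0.3664, 0.2491]
eef_rot: [0.022, -3.139, -0.005]
force: [0.1, 0.2, 0.3]
finger_gap: -0.0002
```

```bash
python3 - <<'E'
from h import *
p=eyes.snapshot("top"); x0,y0,w,h=90,100,270,200
cv2.imwrite("pics/crop4.png",cv2.resize(p["img"][y0:y0+h,x0:x0+w],None,fx=2.96,fy=2.96,interpolation=cv2.INTER_CUBIC)); print(p["img"][y0:y0+h,x0:x0+w].shape)
for k in("sled_a","pen_mug","screw_jar","mouse","screwdriver","tape_roll"):
    for t in eyes.find_in(p,k)[:2]: e=t["extent"]; print(k,round(t["conf"],2),np.round(e),[atz(p,u,.03)[:2].round(3) for u in(e[:2],e[2:])])
E
```

```text
(200, 270, 3)
sled_a 0.81 [294. 165. 327. 211.] [array([ 0.674, -0.069]), array([ 0.541, -0.158])]
sled_a 0.75 [196. 168. 222. 214.] [array([0.669, 0.206]), array([0.538, 0.133])]
pen_mug 0.7 [ 89. 163. 122. 195.] [array([0.687, 0.504]), array([0.594, 0.409])]
screw_jar 0.49 [264. 184. 274. 201.] [array([0.621, 0.017]), array([ 0.572, -0.011])]
mouse 0.67 [254. 243. 279. 282.] [array([0.458, 0.045]), array([ 0.352, -0.019])]
screwdriver 0.78 [125. 220. 140. 258.] [array([0.527, 0.399]), array([0.421, 0.355])]
tape_roll 0.57 [240. 118. 267. 144.] [array([0.814, 0.082]), array([0.736, 0.004])]
tape_roll 0.37 [254. 243. 279. 279.] [array([0.458, 0.047]), array([ 0.36 , -0.019])]
```

View pics/crop4.png

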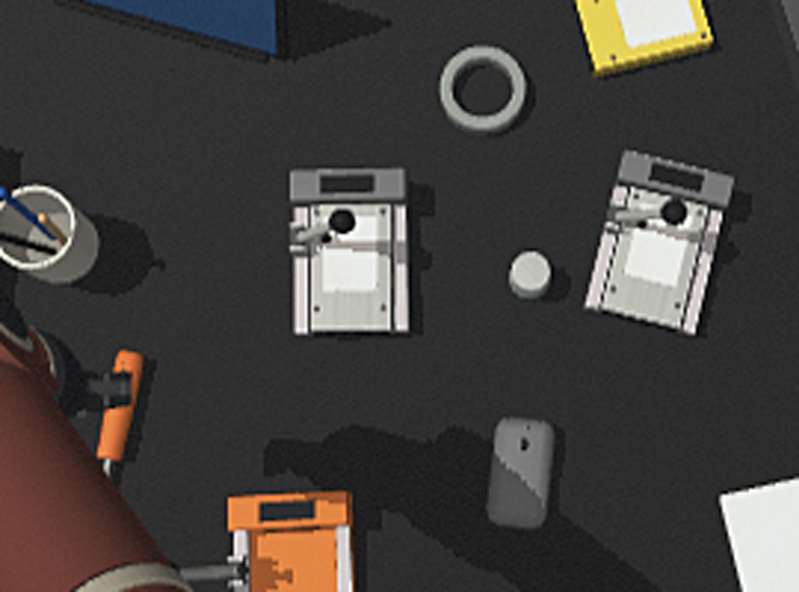

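The lever in dock_a now leans inward over the sled (knob at (342,221)), matching dock_b (knob at (674,212)). The sled's near end is flush with the rails at row ~332. The jar, mug, mouse, tape and screwdriver are where they were, and the arm is clear with about 0 N on it. I'll hand in.

```bash
python3 -c "
from cell import job; print(job.finish_job())"
```

```text
the job is handed in; nothing more can be done
None
```

I pushed dock_a's sled home against the connector block with the shut fingertips, then pushed its lever over centre from outside until it snapped to locked. The job was handed in at about 10 s of the 40 s; `finish_job` gives no verdict.

**Sled:** the fingers stopped at x = 0.5365 as the push force rose from about 3 N to 8 N. In the last top view its near end is flush with the rails. That fits it being home, though the stop came 1 to 2 mm further in than my camera fit predicted, which is within the calibration error.

**Lever:** the scene view after the push showed it still unlocked with the sled home, so the order was right. In the last top view it leans inward over the sled, the same way as dock_b's.

**Everything else:** dock_b looked unchanged. The mug, jar, mouse and tape were found within a few mm of where they started. The screwdriver's handle end was unmoved, with the rest of it hidden by the arm. I did not re-measure the parts tin or bare SSD; the arm never went near them. The arm ended clear of everything, with about 0 N on the tool.

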